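Close the wiring bay of a home-built music controller

ROBOT

A 6-joint arm with a two-finger parallel gripper is mounted at the origin on the work surface. World frame = base frame: x ahead of the robot, y to its left, z up, the work surface at z = 0. Lengths are in mm, angles in rad, forces in N, time in s.
With the tool pointing down it reaches from about 350 to 875 mm from the base axis. Payload 4.2 kg.
Tool frame: the origin (TCP) lies at the very end of the fingers, on their centre line; the grasp point (between the pads) lies 19 mm behind it; z points along the fingers, y is the direction in which the jaws open and shut (so a half turn about z gives the same grasp; the last joint's range is limited). The gripper opens to 85 mm and grips with 20 to 120 N. Pads are 22 mm wide; open, the fingers measure 114 mm over their backs; the gripper's body (76 mm by 85 mm) begins 54 mm behind the grasp point. The pads swing forward as they close: fully open they stand 13 mm farther back than shut.
Start: joints at [1.394, 0.385, 0.008, 0, -1.194, -0.259], TCP at [263.801, 566.576, 231.312] pointing down, gripper open.
Joint ranges: [-3.14, 3.14], [-1.21, 2.06], [-1.07, 1.41], [-3.16, 2.05], [-2.99, -0.16], [-3.1, 3.1]. Speed limits (rad/s): [2.79, 2.79, 3.14, 3.14, 3.14, 3.14].

INTERFACE

Orientations are given as a rotation vector (axis times angle).
In Python, from station import sense, snapshot, hand_in gives the robot as it stands.
- The arm moves only by the tool apply_moves, never from a script. Its argument "commands" is a list that holds one entry, the list of rows, each a list of 6 numbers: the shift along the tool's x, y, z in cm, then the turn, a rotation vector about the tool's x, y, z in degrees. In form: [[[dx, dy, dz, wx, wy, wz], ...]]. A call has 1 to 5 rows; each row is the pose to reach, as a shift and turn from the pose commanded when the call began, along the tool's axes at that moment; what a row does not reach only later rows make up. A row lasts 1/8 s, in which the tool goes at most 62.5 mm and 10.7 degrees, less where a joint would pass 70% of its speed; a pose out of reach is approached as far as the arm can. A call with a gripper value outside its range is refused whole. "grip" is the closure in counts, from 0 (fully open) to 255 (shut), set as the call begins (left out, the last holds). The fingers move at their own pace and stop on an object; "newtons" is the grip in N (left out, the last holds). Time passes only in rows, so rows that repeat a pose let the fingers close. It gives the time, the measured TCP pose, the force and the opening at its end, in the units of the state.
- sense(): the state, without advancing time (a new reading comes with each control period).
- snapshot(name): name is "scene" or "top" or "wrist"; returns a dict with "image" (420x560x3 uint8, red, green, blue), "vfov" (degrees; the focal length in pixels is half the picture's height over the tangent of half this angle, whatever the lens; pixels are square), "cx", "cy" (the principal point, pixels), "k1" (the pictures are not rectified: a ray, as slopes to the right and down, at radius r is drawn at 1 + k1 r^2 times it, then the intrinsics apply), "rvec" (rotation vector, rad) and "tvec" (3), from world to camera coordinates, as OpenCV has them. Camera axes: x right, y down, z forward; pixel columns grow to the right and rows downward; lengths in mm; the calibration is good to about 2 mm. A picture is of the moment at which its call begins. There is no depth.
- hand_in(): hands the job in, once; it reports no verdict.
The state is a dict: "time": time; "joints": joint angles; "joint_velocities": joint speeds; "joint_efforts": joint torques, N m; "ee_pos": TCP position; "eef_rot": TCP orientation; "contact_force": force on the tool from outside, world axes, zero at the start; "ft_torque": the same for the moment, N m; "opening": finger opening in mm.
Only numpy, scipy, OpenCV 4.12 (cv2) and the standard library are available. Lean on these libraries where they do the work, as an engineer would, in place of code of your own. Each camera call takes 0.05 s, during which the arm holds its last target.

TASK

Pick up the loose metal cover by its wooden handle and lay it over the open wiring bay of the plywood controller box, first resting it level on the tips of the two upright studs, long side along the line of studs and holes a few millimetres short of them on the side away from the knobs. Press lightly and slide it along that line towards the knobs, feeling for the moment when both holes drop over the studs, then seat it flush on the box and let go. Be gentle, never pressing hard on the studs or the box, and leave the microphone, spare knob, screwdriver and dish where they are.

Things in the scene. Friction and masses are not known exactly. Their poses are not given: they have to be found in the camera images.
- console: Plywood controller box, 220 mm (x) by 340 mm (y) by 60 mm high, level and fixed to the bench; origin at the centre of its underside, z up, y along its long side towards its knobs and faders (fixed, up to 19 mm above its top face, beginning 125 mm from the bay point in +y). The studs belong to it.
- bay (a point): Centre of the open wiring bay (50 mm x by 42 mm y) on the box top face, 60 mm above the bench; axes as the box. Two steel studs, 6 mm thick, flat-topped, rise 12 mm above that face on the line x = 0, 116 mm apart along y. Their strip is clamped in slots: their mid-point lies 5 to 23 mm from this point in +y, unmeasured, to be found by feel. The clamp does not shift under gentle forces.
- cover_grip (a point): Point for grasping the loose cover: on the wooden bridge handle on top of it, 30 mm above the cover's underside, over the plate's centre; axes as for the cover. The handle bar is 16 mm wide (x) and 66 mm long (y), and reaches from 21 to 45 mm above the underside; two feet 12 mm long join it to the plate at y = -27 and +27 mm.
- cover: The loose cover: aluminium plate 80 mm (x) by 150 mm (y) by 5 mm thick with a wooden handle, about 0.2 kg; origin at the centre of its underside, z up, flat on the bench at the start. Flush on the box its underside is at the height of the bay point; resting on the stud tips it is 12 mm higher. Turned half round it is the same.
- cover_hole (a point): Mouth of one of the two through holes in the cover, on the underside at x = 0, y = +58 mm of the cover (the other is at y = -58 mm). Each hole is 13 mm (x) by 8.5 mm (y), so a stud in it has about 1.2 mm of play either way along y and 3.5 mm either way along x.
- mic_mid (a point): Middle of a black microphone with a mesh head, 190 mm long and 49 mm thick, lying on the bench: leave alone.
- spare_knob: Loose round wooden knob, 50 mm across and 18 mm high, origin under its centre: leave alone.
- screwdriver_grip (a point): Handle of a screwdriver 180 mm long lying on the bench: leave alone.
- nut_tin: Small round steel dish, 70 mm across and 40 mm high, origin under its centre: leave alone.

How it is judged:
By the outcome, as a careful person would: the job done as asked, in the order asked, and still so for the second after the job is handed in, with the robot touching nothing.
It also fails if it takes over 72 s, if anything falls off the work surface, if the arm or the gripper's body presses on something with over 40 N, if the wrist force passes 120 N, or if a joint passes its speed limit or range.

## Working session

There is one attempt and no reset: what is moved stays moved. The work goes in short steps, Python scripts to look and compute and a tool call to move; the robot and the scene stay as the last step left them, time stands still between calls to the robot, and variables do not carry over. Pictures are saved under pics/ and viewed, and the job is handed in when it is done.

Besides the shell and the picture viewer there is one more tool, called after "Request:" as a command line: name --argument value ..., lists and objects as JSON in quotes. apply_moves: Moves the arm, as the interface text tells. Its arguments: {"type":"object","properties":{"commands":{"type":"array"},"grip":{"type":"number"},"newtons":{"type":"number"}},"required":["commands"]}

```bash
mkdir -p pics; ls
python3 - <<'E'
from station import sense, snapshot
import cv2
print(sense())
for n in ("scene","top"):
    s=snapshot(n); cv2.imwrite(f"pics/{n}0.png",s["image"][:,:,::-1])
    print(n,{k:v for k,v in s.items() if k!="image"})
E
```

```text
pics
{'time': 0.0, 'joints': array([ 1.39357931e+00,  3.85558948e-01,  6.62582293e-03, -4.81902598e-04,
       -1.19398232e+00, -2.58620547e-01]), 'joint_velocities': array([-0.00107272, -0.00231289, -0.00235941,  0.00035298, -0.0007597 ,
        0.00140452]), 'joint_efforts': array([-1.16856478e-03, -3.92291558e+01,  1.88407052e+01,  4.18642312e+00,
       -4.61675270e-03, -5.43088859e-06]), 'ee_pos': array([263.58636516, 566.06178454, 230.2226648 ]), 'eef_rot': array([ 3.06514699e+00, -6.79017123e-01, -5.67152684e-04]), 'contact_force': array([ 0.20088603, -0.33001417,  0.00144696]), 'ft_torque': array([0.04055404, 0.00772584, 0.02835178]), 'opening': 85.55982993862133}
scene {'vfov': 47.8838181090839, 'cx': 283.24010702401347, 'cy': 212.15335256823343, 'k1': -0.0041112845357978755, 'rvec': array([ 1.76985589,  1.97882816, -0.62913614]), 'tvec': array([ 115.9160902 , -437.28089454, 1532.39761004])}
top {'vfov': 46.6984490194156, 'cx': 269.9760464730838, 'cy': 204.48530723638237, 'k1': -0.1513064132502784, 'rvec': array([ 2.06409709, -2.15848381,  0.23016059]), 'tvec': array([  -9.64947155,  613.63220294, 1315.60987929])}
```

View pics/scene0.png

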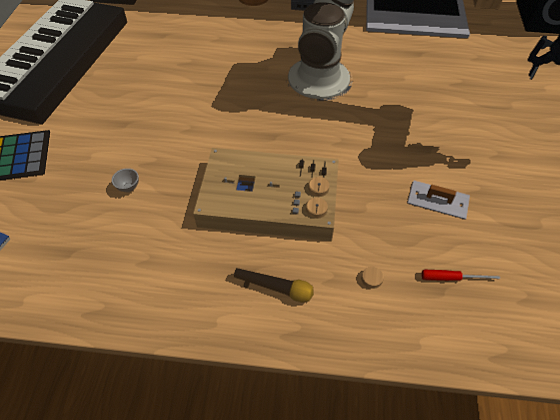

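View pics/top0.png

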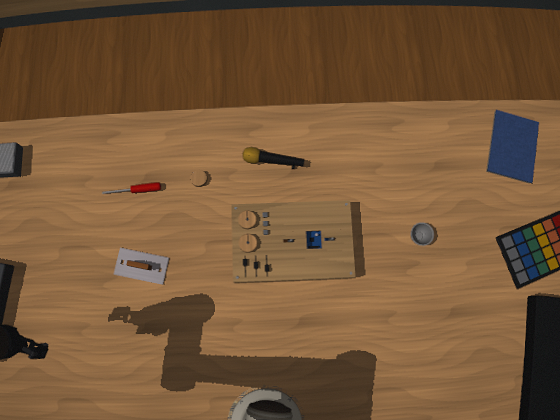

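The scene view shows the box in the centre (bay about (245,183)), the cover at (440,198), the mic at (275,285), the knob at (372,277), the screwdriver at (460,276) and the dish at (124,181). In the top view the bay is about (314,240), the slots about (289,240) and (330,239), and the cover about (141,266). I'll zoom in on these.

```bash
cat > h.py <<'E'
import numpy as np, cv2
from station import sense, snapshot
def K(s):
    f=s["image"].shape[0]/2/np.tan(np.radians(s["vfov"])/2)
    return np.array([[f,0,s["cx"]],[0,f,s["cy"]],[0,0,1]]),np.array([s["k1"],0,0,0,0])
def rays(s,px):
    k,d=K(s); u=cv2.undistortPointsIter(np.array(px,float).reshape(-1,1,2),k,d,None,None,(3,100,1e-10)).reshape(-1,2)
    R=cv2.Rodrigues(s["rvec"])[0]; c=-R.T@s["tvec"]
    return c,np.c_[u,np.ones(len(u))]@R
def onplane(s,px,z):
    c,r=rays(s,px); return c+r*((z-c[2])/r[:,2])[:,None]
def proj(s,P):
    k,d=K(s); return cv2.projectPoints(np.array(P,float).reshape(-1,1,3),s["rvec"],s["tvec"],k,d)[0].reshape(-1,2)
def two(s1,p1,s2,p2):
    c1,r1=rays(s1,[p1]);c2,r2=rays(s2,[p2]);a=r1[0];b=r2[0]
    t=np.linalg.lstsq(np.c_[a,-b],c2-c1,rcond=None)[0]
    A=c1+a*t[0];B=c2+b*t[1];return (A+B)/2,np.linalg.norm(A-B)
E
python3 - <<'E'
from h import *
s=snapshot("top");i=s["image"][:,:,::-1]
a=cv2.resize(i[195:290,225:370],None,fx=5.5,fy=5.5,interpolation=2);cv2.imwrite("pics/tbox.png",a)
a=cv2.resize(i[235:295,100:185],None,fx=9,fy=9,interpolation=2);cv2.imwrite("pics/tcov.png",a)
s=snapshot("scene");i=s["image"][:,:,::-1]
a=cv2.resize(i[140:250,180:345],None,fx=4.8,fy=4.8,interpolation=2);cv2.imwrite("pics/sbox.png",a)
E
```

```text
(no output)
```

View pics/tbox.png

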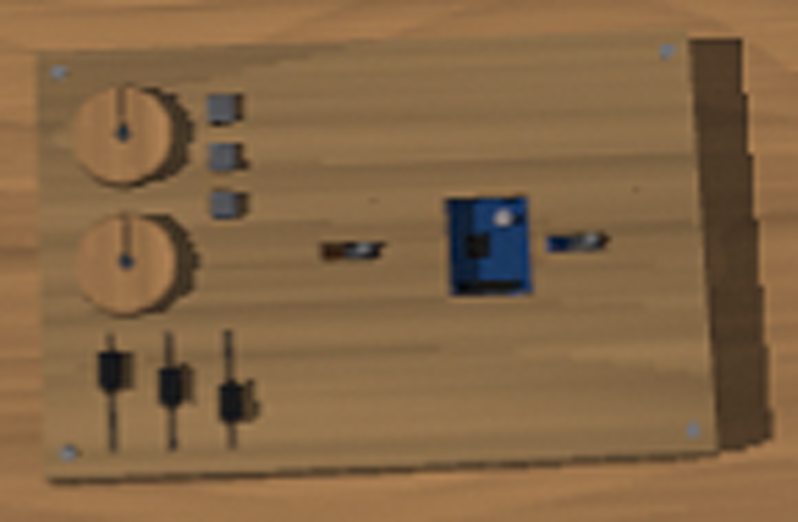

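View pics/tcov.png

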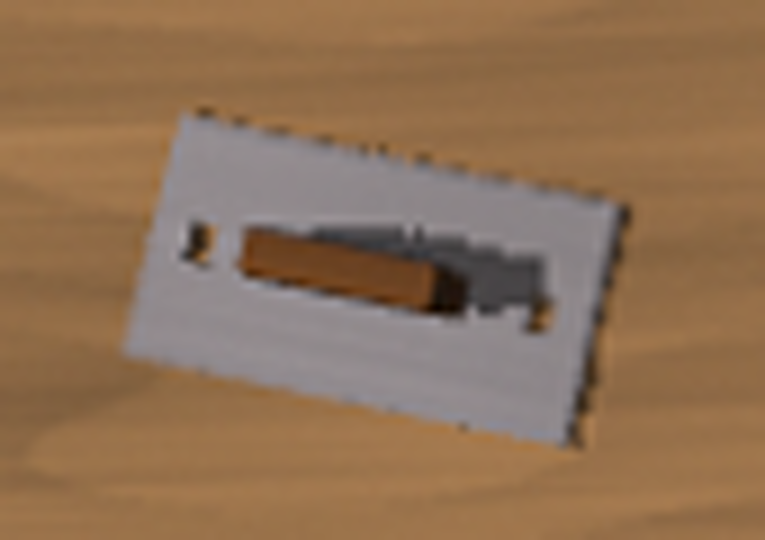

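View pics/sbox.png

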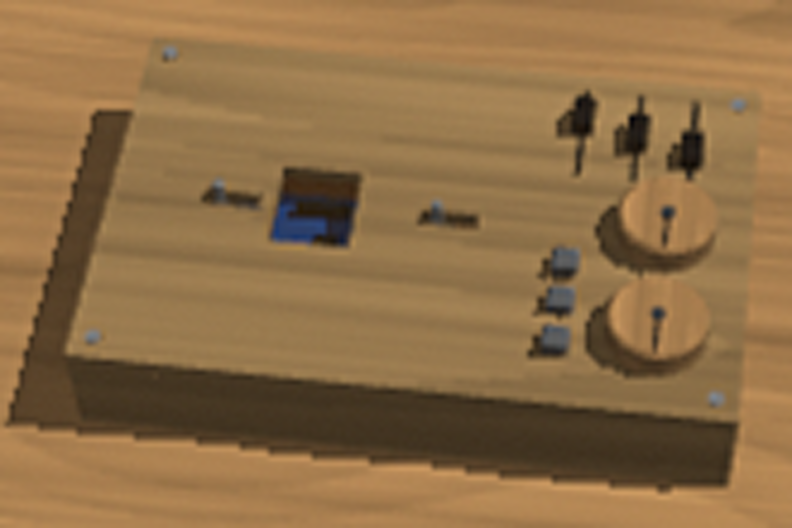

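```bash
cat > m.py <<'E'
from h import *
t=snapshot("top");s=snapshot("scene")
T=lambda L:(np.array(L,float)+.5)/5.5-.5+[225,195]
C=lambda L:(np.array(L,float)+.5)/9-.5+[100,235]
S=lambda L:(np.array(L,float)+.5)/4.8-.5+[180,140]
np.set_printoptions(precision=1,suppress=True)
bt=T([(38,52),(688,35),(718,452),(46,472)]); bs=S([(737,422),(66,355),(152,42),(760,95)])
print("box top",onplane(t,bt,60)); print("box scene",onplane(s,bs,60))
print("tri",[two(t,a,s,b) for a,b in zip(bt,bs)])
E1=onplane(t,bt,60);E2=onplane(s,bs,60);print("cent",E1.mean(0),E2.mean(0))
for P in(E1,E2):
    d=(P[0]+P[3]-P[1]-P[2]);e=(P[0]+P[1]-P[2]-P[3]);print("yaw of +y",np.degrees(np.arctan2(d[1],d[0])),np.degrees(np.arctan2(e[1],e[0])),np.linalg.norm(d)/2,np.linalg.norm(e)/2)
bay=T([(445,200),(526,196),(532,294),(449,298)]);P=onplane(t,bay,60);print("bay t",P,P.mean(0))
bay=S([(284,168),(361,175),(350,247),(269,240)]);P=onplane(s,bay,60);print("bay s",P,P.mean(0))
print("studs t",onplane(t,T([(601,240),(374,250)]),72)); print("studs s",onplane(s,S([(219,187),(437,208)]),72))
scr=T([(58,72),(667,50),(693,430),(68,453)]);print("screws t",onplane(t,scr,60))
scr=S([(716,399),(93,337),(169,53),(738,104)]);print("screws s",onplane(s,scr,60))
P=onplane(t,C([(182,115),(625,205),(575,445),(125,352)]),5);print("cover",P,P.mean(0))
d=P[0]+P[3]-P[1]-P[2];e=P[0]+P[1]-P[2]-P[3];print(np.degrees(np.arctan2(d[1],d[0])),np.degrees(np.arctan2(e[1],e[0])),np.linalg.norm(d)/2,np.linalg.norm(e)/2)
E
python3 m.py
python3 - <<'E'
from h import *
s=snapshot("scene");i=s["image"][:,:,::-1]
a=cv2.resize(i[170:230,395:480],None,fx=9,fy=9,interpolation=2);cv2.imwrite("pics/scov.png",a)
s=snapshot("wrist");cv2.imwrite("pics/w0.png",s["image"][:,:,::-1])
E
```

```text
box top [[ 619.9   72.5   60. ]
 [ 613.9 -265.8   60. ]
 [ 397.5 -264.7   60. ]
 [ 403.4   74.9   60. ]]
box scene [[ 620.8   70.6   60. ]
 [ 618.4 -267.1   60. ]
 [ 402.7 -266.4   60. ]
 [ 403.7   72.6   60. ]]
tri [(array([620.1,  71.6,  59.1]), np.float64(1.9500509976558944)), (array([ 615.1, -267.6,   55.2]), np.float64(1.8846690766368952)), (array([ 398. , -266.8,   54.7]), np.float64(2.342439695225431)), (array([403.5,  73.8,  59.9]), np.float64(2.3170811330037693))]
cent [508.7 -95.8  60. ] [511.4 -97.6  60. ]
yaw of +y 88.99019421353327 -0.4670086669786803 339.0356293146342 216.42368584799652
yaw of +y 89.71817612586436 -0.3629185413793171 338.37412477948766 216.37477126824436
bay t [[ 533.  -133.8   60. ]
 [ 533.1 -175.5   60. ]
 [ 482.5 -175.4   60. ]
 [ 482.4 -132.9   60. ]] [ 507.8 -154.4   60. ]
bay s [[ 484.9 -178.3   60. ]
 [ 485.  -136.7   60. ]
 [ 533.9 -135.3   60. ]
 [ 534.1 -178.    60. ]] [ 509.5 -157.1   60. ]
studs t [[ 506.9 -210.9   72. ]
 [ 507.2  -95.4   72. ]]
studs s [[ 511.4 -207.5   72. ]
 [ 512.5  -92.1   72. ]]
screws t [[ 608.9   62.4   60. ]
 [ 606.4 -254.2   60. ]
 [ 409.3 -252.8   60. ]
 [ 412.5   63.5   60. ]]
screws s [[ 608.2   59.5   60. ]
 [ 605.9 -256.    60. ]
 [ 409.8 -255.4   60. ]
 [ 411.6   60.9   60. ]]
cover [[515.9 411.8   5. ]
 [480.9 264.1   5. ]
 [404.  281.2   5. ]
 [438.7 430.2   5. ]] [459.9 346.8   5. ]
76.76858780336909 -12.948247248527347 152.3886230782286 79.10160286760048
```

View pics/scov.png

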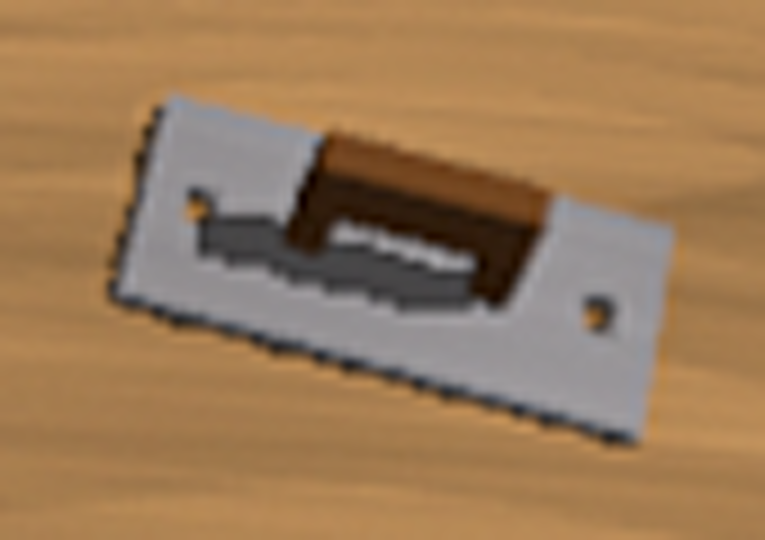

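View pics/w0.png

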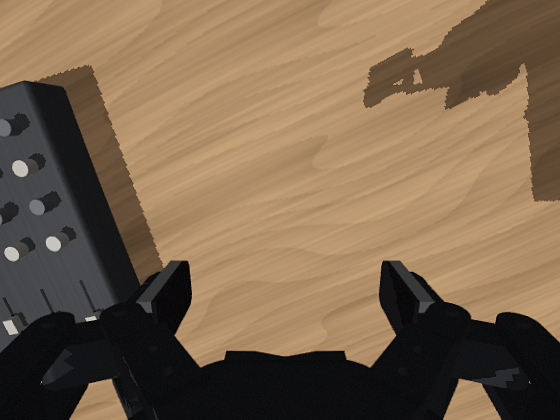

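The cover's top-face corners in the scene crop are about (172,95), (674,228), (636,440) and (113,293). In the wrist view the fingertips are at about (185,265) and (385,265), above bare bench. I'll cross-check the cover pose from both views.

```bash
cat > m2.py <<'E'
from h import *
np.set_printoptions(precision=1,suppress=True)
t=snapshot("top");s=snapshot("scene")
C=lambda L:(np.array(L,float)+.5)/9-.5+[100,235]
S=lambda L:(np.array(L,float)+.5)/9-.5+[395,170]
P=onplane(s,S([(636,436),(118,290),(172,95),(674,228)]),5);print(P,P.mean(0))
d=P[0]+P[3]-P[1]-P[2];e=P[0]+P[1]-P[2]-P[3];print(np.degrees(np.arctan2(d[1],d[0])),np.degrees(np.arctan2(e[1],e[0])))
P=onplane(s,S([(318,150),(550,205),(330,131),(552,188)]),45);print("bar s",P,P.mean(0))
P=onplane(t,C([(246,227),(435,265),(428,310),(240,272)]),45);print("bar t",P,P.mean(0))
w=snapshot("wrist");st=sense()
R=cv2.Rodrigues(st["eef_rot"])[0];print(proj(w,[st["ee_pos"]]),-cv2.Rodrigues(w["rvec"])[0].T@w["tvec"],R.T@(-cv2.Rodrigues(w["rvec"])[0].T@w["tvec"]-st["ee_pos"]));print(w["vfov"])
E
python3 m2.py
```

```text
[[516.4 407.3   5. ]
 [480.8 263.3   5. ]
 [405.1 282.5   5. ]
 [439.3 426.8   5. ]] [460.4 345.    5. ]
76.38983833567168 -14.242766896834087
bar s [[455.2 312.3  45. ]
 [467.9 376.2  45. ]
 [447.7 316.2  45. ]
 [461.6 377.4  45. ]] [458.1 345.5  45. ]
bar t [[473.9 378.1  45. ]
 [459.7 316.9  45. ]
 [445.5 319.2  45. ]
 [459.6 380.   45. ]] [459.7 348.6  45. ]
[[283.9 264.3]] [323.5 538.3 374.8] [  66.     0.4 -143.5]
66.89916048867444
```

```bash
cat > go.py <<'E'
# usage: go.py x y z yawx(deg) : shift/turn in tool axes from measured pose
import sys
from h import *
from scipy.spatial.transform import Rotation as Ro
def delta(x,y,z,yaw,st):
    R=Ro.from_rotvec(st["eef_rot"]); D=Ro.from_euler("zx",[yaw,180],degrees=True) if 0 else Ro.from_euler("z",yaw,degrees=True)*Ro.from_euler("x",180,degrees=True)
    return R.inv().apply(np.array([x,y,z])-st["ee_pos"])/10,(R.inv()*D).as_rotvec(degrees=True)
if __name__=="__main__":
    np.set_printoptions(precision=3,suppress=True)
    st=sense();print(*delta(*map(float,sys.argv[1:5]),st)); print(st["time"],st["ee_pos"],st["contact_force"],st["opening"],st["joints"])
    R=Ro.from_rotvec(st["eef_rot"]).as_matrix();print("yawx",np.degrees(np.arctan2(R[1,0],R[0,0])),"z",R[:,2])
E
python3 go.py 460 346 170 -103.5
```

```text
[27.099 11.709  6.128] [ 0.006 -0.002 78.529]
0.55 [263.777 566.551 231.277] [ 0.423 -0.117  0.676] 85.57057901643071 [ 1.394  0.385  0.008 -0.    -1.194 -0.259]
yawx -24.971358814666235 z [-0. -0. -1.]
```

Request:
apply_moves --commands '[[[5.4, 2.3, 1.2, 0, 0, 10], [10.8, 4.7, 2.4, 0, 0, 20], [16.2, 7.0, 3.7, 0, 0, 30], [21.7, 9.4, 4.9, 0, 0, 40], [27.1, 11.7, 6.1, 0, 0, 50]]]' --grip 0 --newtons 50

```text
time: 1.18
ee_pos: [461.2, 344.7, 170.3]
eef_rot: [-2.487, 1.918, -0.0]
contact_force: [1.0, 0.4, 0.5]
opening: 85.7
```

Request:
apply_moves --commands '[[[0, 0, 0, 0, 0, 10], [0, 0, 0, 0, 0, 20], [0, 0, 0, 0, 0, 28.5], [0, 0, 0, 0, 0, 28.5]]]'

```text
time: 1.68
ee_pos: [460.2, 346.1, 170.4]
eef_rot: [-1.947, 2.465, 0.0]
contact_force: [0.1, -0.4, 0.7]
opening: 85.2
```

```bash
python3 go.py 460 346 100 -103.5
python3 - <<'E'
from h import *
s=snapshot("wrist");cv2.imwrite("pics/w1.png",s["image"][:,:,::-1])
st=sense()
print(proj(s,[[460,346,0]]))
E
```

```text
[0.012 0.015 7.038] [-0.004  0.008  0.119]
1.675 [460.167 346.071 170.381] [ 0.127 -0.358  0.653] 85.21381989264003 [ 0.926  0.352 -0.204  0.    -1.014 -1.16 ]
yawx -103.3805948695338 z [ 0.  0. -1.]
[[284.16454156 193.91617124]]
```

View pics/w1.png

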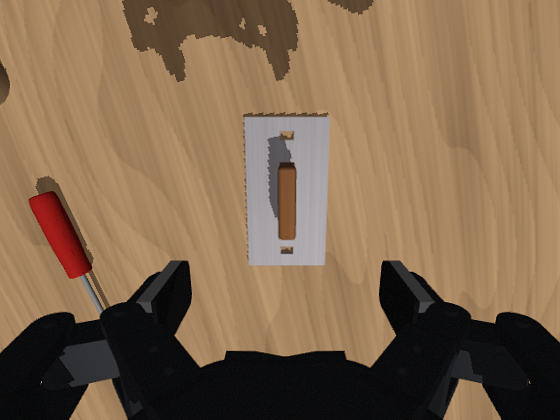

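The wrist view shows the cover, with plate corners at (245,116), (328,116), (326,265) and (249,265). The bar runs from (287,165) to (287,240), nearly along the image's vertical. The screwdriver is at the left, clear of the fingers.

Run:
```python
from h import *
np.set_printoptions(precision=1,suppress=True)
s=snapshot("wrist");im=s["image"].astype(int)
m=((im.max(2)-im.min(2)<25)&(im.min(2)>120)).astype(np.uint8);m[:,:200]=0;m[:,370:]=0;m[300:]=0
m=cv2.morphologyEx(m,cv2.MORPH_CLOSE,np.ones((35,35)))
c=max(cv2.findContours(m,0,2)[0],key=cv2.contourArea)
q=cv2.approxPolyDP(c,8,True).reshape(-1,2);print(q)
P=onplane(s,q+0.,5);print(P,P.mean(0))
r=onplane(s,[(288,163),(288,239.5)],45);print("bar",r,r.mean(0))
P=P[:4];e=[P[(k+1)%4]-P[k] for k in range(4)]
print([(np.linalg.norm(v),np.degrees(np.arctan2(v[1],v[0]))) for v in e])
```

```text
[[244 117]
 [249 264]
 [324 264]
 [329 118]]
[[479.2 264.8   5. ]
 [513.3 409.9   5. ]
 [436.2 428.3   5. ]
 [402.  284.1   5. ]] [457.7 346.8   5. ]
bar [[448.3 311.6  45. ]
 [464.  378.2  45. ]] [456.1 344.9  45. ]
[(np.float64(149.08028556620445), np.float64(76.76932887776218)), (np.float64(79.24069297940002), np.float64(166.63104553651516)), (np.float64(148.20298767340196), np.float64(-103.34755484915736)), (np.float64(79.5499779637511), np.float64(-14.000534762374366))]
```

Request:
apply_moves --commands '[[[0, 0.1, 5, 0, 0, 0], [0, 0.1, 10, 0, 0, 0], [0, 0.1, 13, 0, 0, 0], [0, 0.1, 15.0, 0, 0, 0], [0, 0.1, 15.7, 0, 0, 0]]]'

```text
time: 2.4
ee_pos: [458.6, 345.9, 12.0]
eef_rot: [1.946, -2.463, 0.001]
contact_force: [0.5, 1.0, -0.1]
opening: 85.5
```

Request:
apply_moves --commands '[[[0, 0, 0, 0, 0, 0], [0, 0, 0, 0, 0, 0], [0, 0, 0, 0, 0, 0], [0, 0, 0, 0, 0, 0], [0, 0, 0, 0, 0, 0]]]' --grip 255 --newtons 50

```text
time: 3.02
ee_pos: [459.4, 346.8, 14.1]
eef_rot: [-1.945, 2.465, 0.0]
contact_force: [-1.1, -0.0, 5.0]
opening: 15.5
```

Request:
apply_moves --commands '[[[0, 0, 0, 0, 0, 0], [0, 0, 0, 0, 0, 0], [0, 0, 0, 0, 0, 0], [0, 0, 0, 0, 0, 0]]]'

```text
time: 3.52
ee_pos: [459.4, 346.7, 14.1]
eef_rot: [-1.945, 2.465, 0.0]
contact_force: [-2.7, 0.1, 4.7]
opening: 15.4
```

```bash
python3 go.py 459 346 100 -103.5
python3 - <<'E'
from h import *
s=snapshot("wrist");cv2.imwrite("pics/w2.png",s["image"][:,:,::-1])
E
```

```text
[ 0.071  0.016 -8.59 ] [-0.036  0.056  0.05 ]
3.525 [459.395 346.721  14.1  ] [-2.672  0.079  4.658] 15.357892172912011 [ 0.928  0.544 -0.362  0.    -0.663 -1.163]
yawx -103.4503279387427 z [ 0.001  0.001 -1.   ]
```

View pics/w2.png

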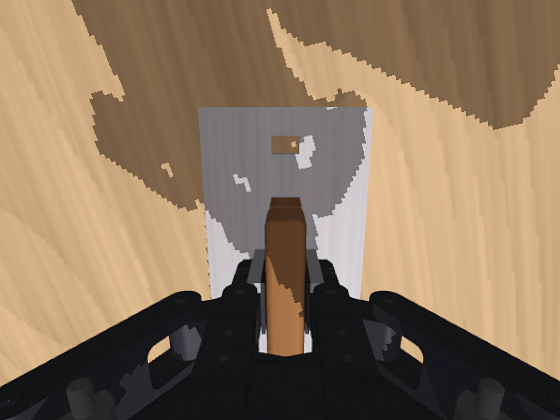

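The wrist view shows the bar held between the pads. The far hole spans about (271–299, 136–154) and the far plate edge is at row 107. Next I'll measure the cover's offset in the hand.

Run:
```python
from h import *
np.set_printoptions(precision=1,suppress=True)
s=snapshot("wrist");st=sense();im=s["image"]
cv2.imwrite("pics/w2z.png",cv2.resize(im[95:215,190:380,::-1],None,fx=4.2,fy=4.2,interpolation=0))
R=cv2.Rodrigues(st["eef_rot"])[0]
P=onplane(s,[(285,145),(285,136),(285,154),(199,107.5),(371,107.5),(285,198)],5);
P[5]=onplane(s,[(285,209)],45)[0]
print((P-st["ee_pos"])@R)
```

```text
[[ 58.1   0.9   9. ]
 [ 62.2   0.9   9. ]
 [ 53.9   0.9   9. ]
 [ 75.2 -38.6   9.1]
 [ 75.1  40.5   9. ]
 [ 37.4   0.9 -30.9]]
```

View pics/w2z.png

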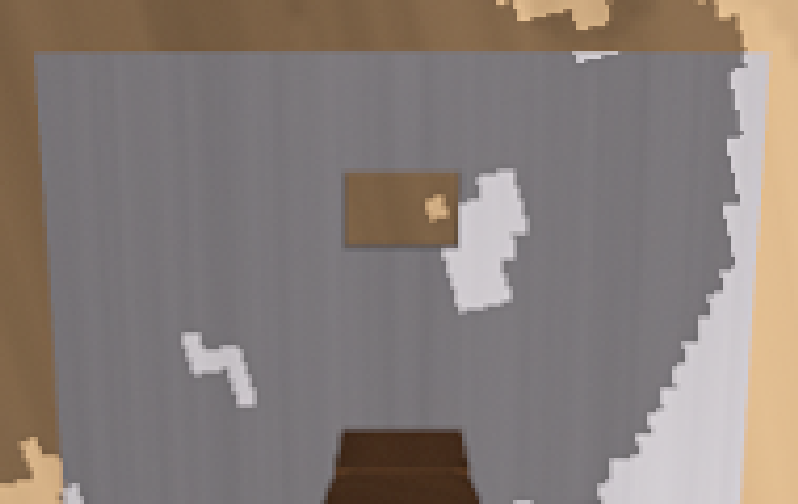

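Request:
apply_moves --commands '[[[0, 0, -0.6, 0, 0, 0], [0, 0, -3, 0, 0, 0], [0, 0, -8, 0, 0, 0], [0, 0, -13, 0, 0, 0], [0, 0, -18, 0, 0, 0]]]'

```text
time: 4.25
ee_pos: [458.6, 345.7, 194.3]
eef_rot: [1.944, -2.466, -0.0]
contact_force: [0.4, 0.5, -2.6]
opening: 15.4
```

```bash
python3 go.py 509 30 200 -90.45
```

```text
[ 29.526 -12.269  -0.549] [  0.068  -0.063 -13.038]
4.25 [458.551 345.728 194.282] [ 0.37   0.546 -2.619] 15.441922944786862 [ 0.928  0.329 -0.174 -0.001 -1.07  -1.163]
yawx -103.48811496724043 z [-0.001 -0.001 -1.   ]
```

Request:
apply_moves --commands '[[[4.0, -1.7, -0.2, 0, 0, -2], [10, -4.2, -0.4, 0, 0, -5], [16, -6.7, -0.6, 0, 0, -8], [22, -9.2, -0.6, 0, 0, -11], [26.5, -11.0, -0.6, 0, 0, -13]]]'

```text
time: 4.88
ee_pos: [503.7, 60.8, 199.0]
eef_rot: [2.213, -2.229, -0.001]
contact_force: [0.8, -0.0, -1.6]
opening: 15.2
```

Request:
apply_moves --commands '[[[2, -0.8, 0, 0, 0, 0], [3, -1.3, 0, 0, 0, 0], [3, -1.3, 0, 0, 0, 0], [3, -1.3, 0, 0, 0, 0]]]'

```text
time: 5.38
ee_pos: [516.9, 33.7, 199.1]
eef_rot: [2.213, -2.229, -0.001]
contact_force: [-0.4, 0.3, -2.2]
opening: 15.5
```

```bash
python3 go.py 509 30 200 -90.45
python3 - <<'E'
from h import *
s=snapshot("wrist");cv2.imwrite("pics/w3.png",s["image"][:,:,::-1])
print(proj(s,[[509.5,-209,72],[509.7,-94,72]]))
E
```

```text
[ 0.377  0.786 -0.092] [0.031 0.004 0.04 ]
5.375 [516.884  33.716 199.08 ] [-0.408  0.264 -2.203] 15.516089722660173 [ 0.379  0.231 -0.3   -0.    -1.04  -0.386]
yawx -90.41031753936409 z [-0.001  0.    -1.   ]
[[ 291.12962905 -125.39820823]
 [ 291.49195879   45.19780401]]
```

View pics/w3.png

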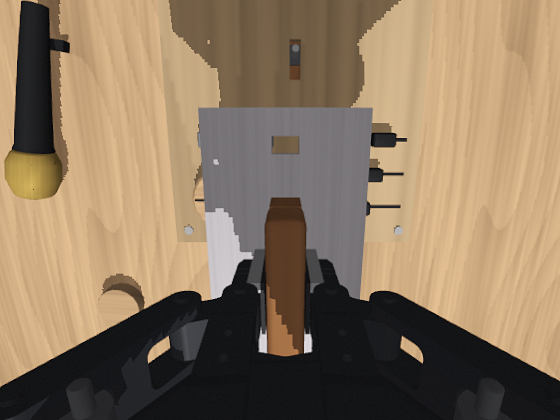

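The near stud's tip shows at about (295,48) in its slot (rows 39–80), straight ahead of the cover hole at (285,145). I'll zoom and measure.

Run:
```python
from h import *
np.set_printoptions(precision=1,suppress=True)
s=snapshot("wrist");st=sense();im=s["image"]
cv2.imwrite("pics/w3z.png",cv2.resize(im[30:90,260:330,::-1],None,fx=10,fy=10,interpolation=0))
print("hole",onplane(s,[(285,145)],199-9))
print("stud",onplane(s,[(295,47.5)],72)); print("slot ends",onplane(s,[(295,39),(295,80)],60)); print("screws",onplane(s,[(188,230),(398,231)],60))
```

```text
hole [[515.5 -24.  190. ]]
stud [[507.  -92.2  72. ]]
slot ends [[ 506.7 -101.3   60. ]
 [ 506.7  -69.7   60. ]]
screws [[607.2  61.1  60. ]
 [409.4  63.7  60. ]]
```

View pics/w3z.png

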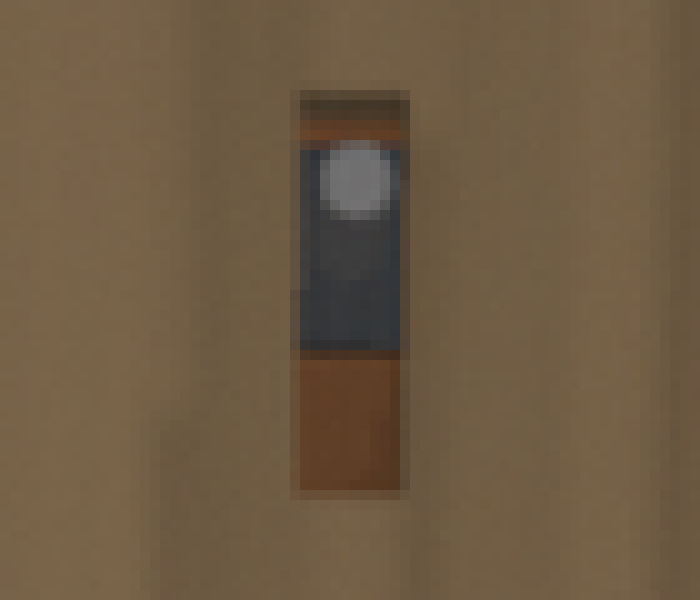

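```bash
python3 go.py 507.8 -157.5 105 -90.45
```

```text
[19.14   0.781  9.423] [0.011 0.006 0.066]
5.475 [516.908  33.836 199.25 ] [ 0.358 -0.007 -1.364] 15.493331549593963 [ 0.379  0.231 -0.3   -0.    -1.04  -0.385]
yawx -90.38442157090014 z [-0.  0. -1.]
```

Request:
apply_moves --commands '[[[4, 0.2, 1, 0, 0, 0], [9, 0.4, 3, 0, 0, 0], [14, 0.6, 5, 0, 0, 0], [17.8, 0.8, 7, 0, 0, 0], [19.1, 0.8, 8.5, 0, 0, 0]]]'

```text
time: 6.1
ee_pos: [507.1, -159.0, 113.4]
eef_rot: [2.21, -2.232, -0.001]
contact_force: [-0.1, 0.1, -1.5]
opening: 15.3
```

Request:
apply_moves --commands '[[[0, 0, 0.6, 0, 0, 0], [0, 0, 1.0, 0, 0, 0], [0, 0, 1.0, 0, 0, 0], [0, 0, 1.0, 0, 0, 0]]]'

```text
time: 6.6
ee_pos: [508.1, -157.3, 105.0]
eef_rot: [-2.213, 2.228, -0.002]
contact_force: [0.0, 0.1, -0.7]
opening: 15.1
```

```bash
python3 go.py 507.8 -157.5 90 -90.45
python3 - <<'E'
from h import *
for n in("scene","top"):
    s=snapshot(n);i=s["image"][:,:,::-1]
    a=cv2.resize(i[130:250,170:345] if n=="scene" else i[190:290,225:370],None,fx=4.5,fy=4.5,interpolation=2);cv2.imwrite(f"pics/{n}4.png",a)
E
```

```text
[0.018 0.033 1.496] [-0.076 -0.006  0.058]
6.6 [ 508.116 -157.325  104.958] [ 0.011  0.142 -0.729] 15.116638170892697 [ 0.005  0.358 -0.391  0.    -0.821 -0.012]
yawx -90.3918731322294 z [ 0.001 -0.    -1.   ]
```

View pics/scene4.png

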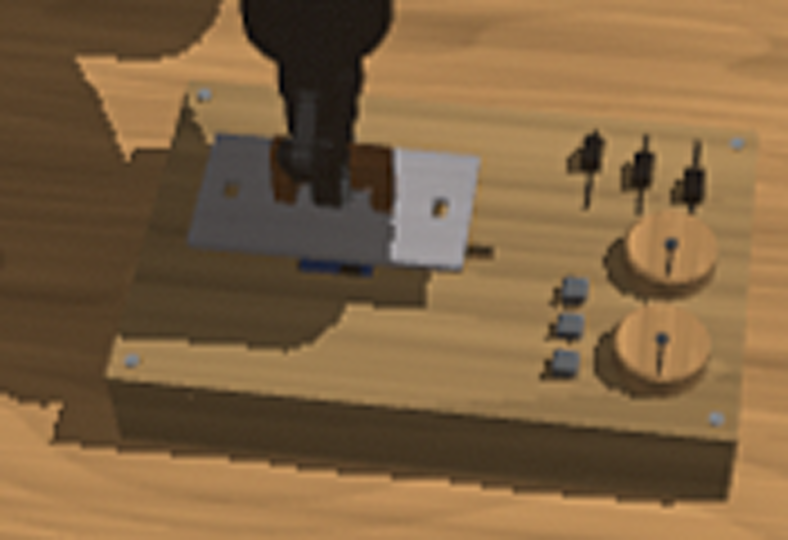

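View pics/top4.png

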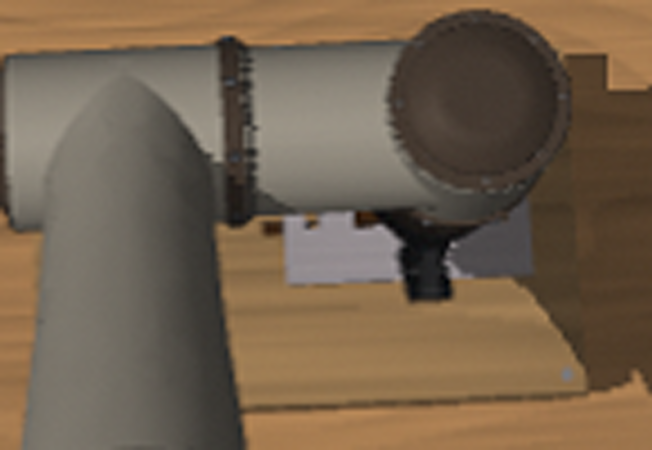

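Both views show the cover held level over the bay, with the slots running along its line. Now I'll lower it gently to the stud tips.

Request:
apply_moves --commands '[[[0, 0, 0.6, 0, 0, 0], [0, 0, 1.2, 0, 0, 0], [0, 0, 1.6, 0, 0, 0], [0, 0, 1.7, 0, 0, 0], [0, 0, 1.7, 0, 0, 0]]]'

```text
time: 7.32
ee_pos: [507.6, -158.1, 87.2]
eef_rot: [2.212, -2.23, -0.0]
contact_force: [0.5, 0.5, -2.1]
opening: 15.4
```

Request:
apply_moves --commands '[[[0, 0, 0.05, 0, 0, 0], [0, 0, 0.1, 0, 0, 0], [0, 0, 0.1, 0, 0, 0]]]'

```text
time: 7.7
ee_pos: [507.6, -158.0, 86.4]
eef_rot: [-2.212, 2.23, -0.0]
contact_force: [-0.5, 0.2, -1.1]
opening: 15.0
```

Request:
apply_moves --commands '[[[0, 0, 0.05, 0, 0, 0], [0, 0, 0.1, 0, 0, 0], [0, 0, 0.1, 0, 0, 0]]]'

```text
time: 8.07
ee_pos: [507.7, -158.1, 86.0]
eef_rot: [-2.212, 2.23, -0.001]
contact_force: [-2.2, 1.0, 3.9]
opening: 15.0
```

Request:
apply_moves --commands '[[[0, 0, 0.01, 0, 0, 0], [0, 0, 0.02, 0, 0, 0], [0, 0, 0.02, 0, 0, 0]]]'

```text
time: 8.45
ee_pos: [507.7, -158.1, 85.9]
eef_rot: [-2.212, 2.23, -0.001]
contact_force: [-2.2, 1.0, 5.5]
opening: 15.4
```

Request:
apply_moves --commands '[[[-0.05, 0, 0, 0, 0, 0], [-0.1, 0, 0, 0, 0, 0], [-0.15, 0, 0, 0, 0, 0], [-0.2, 0, 0, 0, 0, 0], [-0.2, 0, 0, 0, 0, 0]]]'

```text
time: 9.07
ee_pos: [508.4, -156.8, 86.0]
eef_rot: [-2.213, 2.23, -0.004]
contact_force: [-0.2, -4.2, 4.8]
opening: 15.3
```

Request:
apply_moves --commands '[[[-0.05, 0, 0, 0, 0, 0], [-0.1, 0, 0, 0, 0, 0], [-0.1, 0, 0, 0, 0, 0]]]'

```text
time: 9.45
ee_pos: [508.6, -155.7, 86.0]
eef_rot: [-2.212, 2.229, -0.004]
contact_force: [-0.3, -4.3, 4.5]
opening: 15.4
```

Request:
apply_moves --commands '[[[-0.05, 0, 0, 0, 0, 0], [-0.1, 0, 0, 0, 0, 0], [-0.1, 0, 0, 0, 0, 0]]]'

```text
time: 9.82
ee_pos: [508.7, -154.6, 85.9]
eef_rot: [-2.212, 2.229, -0.004]
contact_force: [0.1, -3.4, 4.8]
opening: 15.2
```

Request:
apply_moves --commands '[[[-0.05, 0, 0, 0, 0, 0], [-0.1, 0, 0, 0, 0, 0], [-0.1, 0, 0, 0, 0, 0]]]'

```text
time: 10.2
ee_pos: [508.7, -153.4, 85.8]
eef_rot: [-2.212, 2.229, -0.004]
contact_force: [-0.0, -4.2, 4.4]
opening: 15.2
```

Request:
apply_moves --commands '[[[-0.05, 0, 0, 0, 0, 0], [-0.1, 0, 0, 0, 0, 0], [-0.1, 0, 0, 0, 0, 0]]]'

```text
time: 10.58
ee_pos: [506.9, -151.4, 84.3]
eef_rot: [-2.211, 2.232, 0.003]
contact_force: [0.4, 0.3, -1.3]
opening: 15.5
```

It dropped: z fell from 85.8 to 84.3 and both the drag and the press force vanished, at y about -151.4. I'll lower in small steps, watching the forces.

Request:
apply_moves --commands '[[[0, 0, 0.1, 0, 0, 0], [0, 0, 0.2, 0, 0, 0], [0, 0, 0.2, 0, 0, 0]]]'

```text
time: 10.95
ee_pos: [506.7, -151.5, 82.2]
eef_rot: [2.211, -2.23, -0.003]
contact_force: [-0.2, 1.7, -3.0]
opening: 15.4
```

```bash
python3 go.py 507.8 -151 74.1 -90.45
```

```text
[-0.055 -0.108  0.814] [ 0.128  0.043 -0.038]
10.95 [ 506.729 -151.547   82.244] [-0.218  1.711 -2.998] 15.445351571457312 [ 0.016  0.386 -0.419 -0.001 -0.768 -0.024]
yawx -90.48769209859273 z [-0.002  0.001 -1.   ]
```

Request:
apply_moves --commands '[[[-0.03, 0, 0.1, 0, 0, 0], [-0.03, 0, 0.2, 0, 0, 0], [-0.03, 0, 0.3, 0, 0, 0], [-0.03, 0, 0.3, 0, 0, 0]]]'

```text
time: 11.45
ee_pos: [508.0, -151.6, 80.2]
eef_rot: [-2.212, 2.23, -0.001]
contact_force: [0.5, 2.3, -1.3]
opening: 15.2
```

Request:
apply_moves --commands '[[[0, 0, 0.1, 0, 0, 0], [0, 0, 0.2, 0, 0, 0], [0, 0, 0.3, 0, 0, 0], [0, 0, 0.3, 0, 0, 0]]]'

```text
time: 11.95
ee_pos: [507.8, -151.6, 77.0]
eef_rot: [-2.212, 2.23, -0.0]
contact_force: [1.0, 3.6, 0.2]
opening: 15.4
```

Request:
apply_moves --commands '[[[-0.05, 0, 0, 0, 0, 0], [-0.05, 0, 0.05, 0, 0, 0], [-0.05, 0, 0.1, 0, 0, 0], [-0.05, 0, 0.1, 0, 0, 0]]]'

```text
time: 12.45
ee_pos: [507.2, -151.4, 75.9]
eef_rot: [2.212, -2.23, -0.001]
contact_force: [-0.0, -0.4, -3.0]
opening: 15.3
```

Request:
apply_moves --commands '[[[0, 0, 0.1, 0, 0, 0], [0, 0, 0.15, 0, 0, 0], [0, 0, 0.15, 0, 0, 0]]]'

```text
time: 12.82
ee_pos: [507.5, -151.3, 74.5]
eef_rot: [2.212, -2.23, -0.0]
contact_force: [-0.9, -0.8, -1.8]
opening: 15.2
```

Request:
apply_moves --commands '[[[0, 0, 0.05, 0, 0, 0], [0, 0, 0.1, 0, 0, 0], [0, 0, 0.1, 0, 0, 0], [0, 0, 0.1, 0, 0, 0]]]'

```text
time: 13.32
ee_pos: [507.6, -151.3, 74.1]
eef_rot: [-2.212, 2.23, -0.0]
contact_force: [-2.7, 0.5, 5.8]
opening: 15.1
```

```bash
python3 go.py 507.5 -151.3 74.1 -90.45
python3 - <<'E'
from h import *
s=snapshot("wrist");cv2.imwrite("pics/w5.png",s["image"][:,:,::-1])
E
```

```text
[0.001 0.015 0.001] [-0.013 -0.011 -0.011]
13.325 [ 507.647 -151.287   74.114] [-2.653  0.501  5.768] 15.076186387772792 [ 0.017  0.397 -0.427  0.    -0.746 -0.025]
yawx -90.46078993862832 z [ 0. -0. -1.]
```

View pics/w5.png

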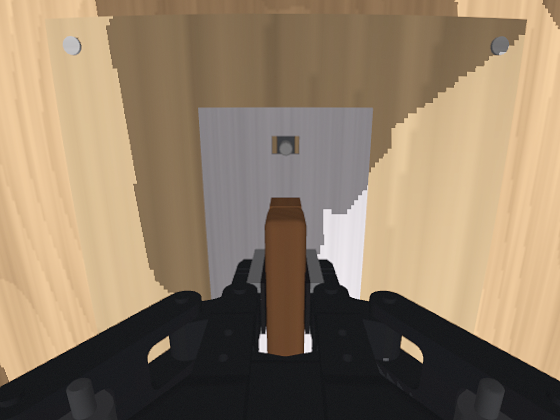

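The cover is flush: z is 74.1, exactly the offset above 60, and contact is 5.8 N. The far stud shows inside its hole at (286,148). I'll ease the press, release and retreat.

Request:
apply_moves --commands '[[[0, 0, -0.05, 0, 0, 0], [0, 0, -0.05, 0, 0, 0]]]'

```text
time: 13.62
ee_pos: [507.6, -151.3, 74.1]
eef_rot: [2.212, -2.23, 0.0]
contact_force: [-1.6, -0.6, 3.1]
opening: 15.2
```

Request:
apply_moves --commands '[[[0, 0, 0, 0, 0, 0], [0, 0, 0, 0, 0, 0], [0, 0, 0, 0, 0, 0], [0, 0, 0, 0, 0, 0], [0, 0, 0, 0, 0, 0]]]' --grip 0 --newtons 20

```text
time: 14.25
ee_pos: [507.7, -151.2, 74.1]
eef_rot: [-2.212, 2.23, -0.0]
contact_force: [-0.0, 0.2, -0.4]
opening: 84.9
```

Request:
apply_moves --commands '[[[0, 0, 0, 0, 0, 0], [0, 0, 0, 0, 0, 0], [0, 0, 0, 0, 0, 0]]]'

```text
time: 14.62
ee_pos: [507.6, -151.2, 74.1]
eef_rot: [-2.212, 2.23, -0.0]
contact_force: [0.4, 0.2, -0.5]
opening: 85.5
```

Request:
apply_moves --commands '[[[0, 0, -1, 0, 0, 0], [0, 0, -4, 0, 0, 0], [0, 0, -8, 0, 0, 0], [0, 0, -12, 0, 0, 0], [0, 0, -15, 0, 0, 0]]]'

```text
time: 15.25
ee_pos: [508.0, -151.3, 227.0]
eef_rot: [-2.211, 2.229, -0.004]
contact_force: [-0.4, -0.2, 1.2]
opening: 85.6
```

Request:
apply_moves --commands '[[[-4, 0, -1, 0, 0, 0], [-9, 0, -2, 0, 0, 0], [-13, 0, -2, 0, 0, 0], [-15, 0, -2, 0, 0, 0], [-15, 0, -2, 0, 0, 0]]]'

```text
time: 15.88
ee_pos: [508.8, -0.1, 244.9]
eef_rot: [-2.214, 2.227, -0.001]
contact_force: [-0.3, 0.2, -0.5]
opening: 85.5
```

Run:
```python
from h import *
for n in("scene","wrist"):
    s=snapshot(n);i=s["image"][:,:,::-1]
    cv2.imwrite(f"pics/{n}6.png",i)
    if n=="scene": cv2.imwrite("pics/scene6z.png",cv2.resize(i[130:250,170:345],None,fx=4.5,fy=4.5,interpolation=2))
```

```text
(no output)
```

View pics/scene6.png

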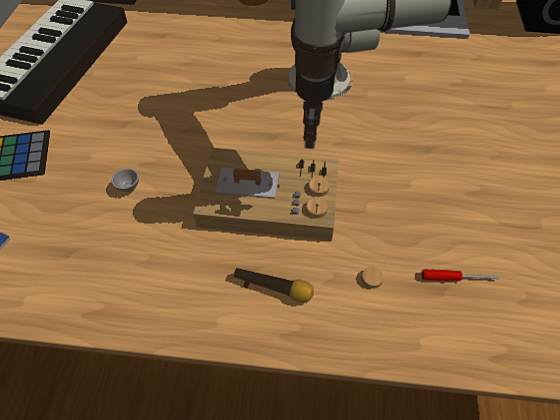

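View pics/wrist6.png

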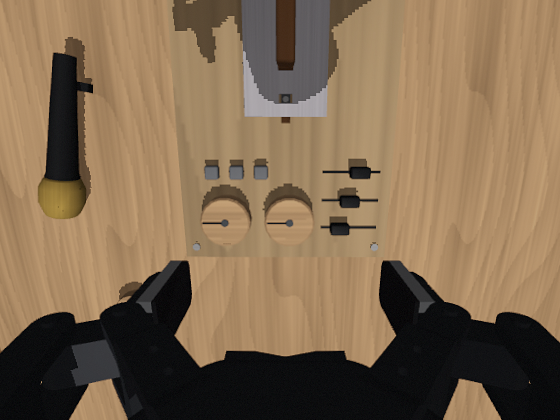

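View pics/scene6z.png

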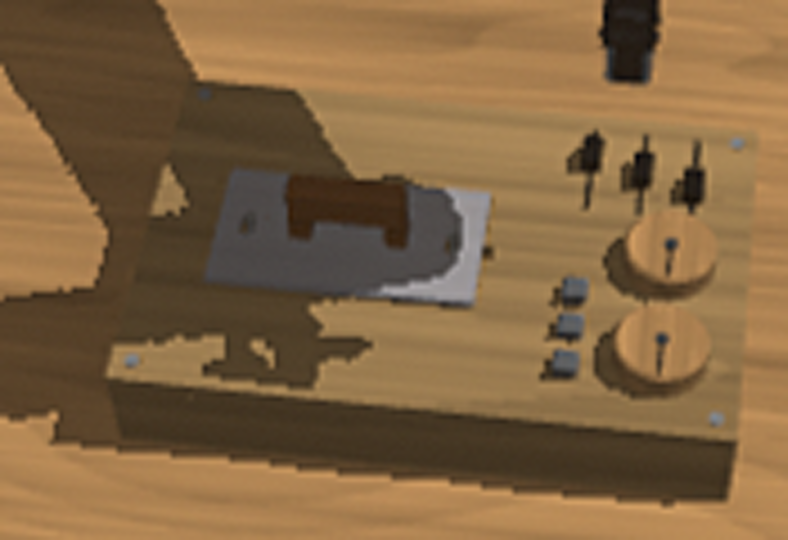

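The scene shows the cover flush on the box over the bay, and the stud tip sits in the +y hole at (286,99) in the wrist view. The mic, knob, screwdriver and dish are where they were, and the arm is clear.

```bash
python3 -c "
from station import hand_in;print(hand_in())"
```

```text
the job is handed in; nothing more can be done
None
```

The cover is lying flush on the box over the wiring bay, with both studs through its holes, and the job is handed in. It took about 16 s of the 72 s allowed.

- **Placing and sliding:** I gripped the cover by its handle and rested it level on the stud tips, aiming about 7 mm short on the side away from the knobs. The wrist force read up to about 5.5 N there. I then slid it towards the knobs against a steady drag of about 4 N. After about 6.5 mm the drag vanished and the cover dropped.
- **Seating:** I lowered it in small steps, correcting a sideways force of up to 3.6 N, until it touched the box. The touch-down force was 5.8 N, and I eased the press before letting go.
- **Final checks:** At touch-down the tool was at 74.1 mm, which puts the underside at 60 mm, level with the box top. The wrist camera saw one stud in its hole before release and the other after. The scene view shows the microphone, spare knob, screwdriver and dish where they were, and the arm clear of everything.
- **Disagreement:** The cameras put the stud mid-point 2 to 3 mm apart along the line of studs, so I went by the feel of the drop. No checks failed.

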